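Switch the harness tester to the green channel and hold its test button

ROBOT

A 7-joint arm with a two-finger parallel gripper is mounted at the origin on the work surface. World frame = base frame: x ahead of the robot, y to its left, z up, the work surface at z = 0. Lengths are in m, angles in rad, forces in N, time in s.
With the tool pointing down it reaches from about 0.425 to 0.8 m from the base axis. Payload 8.3 kg.
Tool frame: the origin (TCP) lies at the very end of the fingers, on their centre line; the grasp point (between the pads) lies 19 mm behind it; z points along the fingers, y is the line along which they close (so a half turn about z gives the same grasp; the last joint's range is limited). The gripper opens to 85 mm and grips with 20 to 120 N. Pads are 22 mm wide; open, the fingers measure 114 mm over their backs; the gripper's body (76 mm by 85 mm) begins 54 mm behind the grasp point. The pads swing forward as they close: fully open they stand 13 mm farther back than shut.
Start: joints at [-1.28, 0.383, 0.016, 1.37, -0.006, 1.388, -0.046], TCP at [0.216, 0.586, 0.206] pointing down, gripper open.
Joint ranges: [-2.95, 2.95], [-0.25, 2.06], [-1.52, 1.56], [0.18, 2.33], [-1.44, 4.58], [0.02, 2.06], [-3.01, 3.01]. Speed limits (rad/s): [2.39, 2.39, 3.01, 3.01, 3.14, 3.14, 3.14].

INTERFACE

Orientations are given as a rotation vector (axis times angle).
In Python, from bench import * gives the robot as it stands.
- The arm moves only by the tool play_rows, never from a script. Its argument "moves" is a list of rows, each an object with "hand": the closure, from -1 (fully open) to 1 (shut); "offset": the shift along the tool's x, y, z scaled (see below), a list of three; "delta_rot": the turn, a rotation vector about the tool's x, y, z scaled (see below), a list of three. A call has 1 to 20 rows; each row is the pose to reach, as a shift and turn from the pose commanded when the call began, along the tool's axes at that moment; what a row does not reach only later rows make up. The controller multiplies each number of a shift by 1 m and each number of a turn by 45 degrees. A row lasts 1/8 s, in which the tool goes at most 62.5 mm and 10.7 degrees, less where a joint would pass 70% of its speed; a pose out of reach is approached as far as the arm can. A call with a number of a shift or a turn outside -1 to 1 is refused whole. A call with a gripper value outside its range is refused whole. The fingers move at their own pace and stop on an object; "grip_force" is the grip in N (left out, the last holds). Time passes only in rows, so rows that repeat a pose let the fingers close. It gives the time, the measured TCP pose, the force, the opening and the grip force at its end, in the units of the state.
- sense(): the state, without advancing time (a new reading comes with each control period).
- get_image(name): name is "side" or "top"; returns the picture (400x640x3 uint8, red, green, blue); there is no depth.
- calibration(name): a dict with "fx", "fy", "cx", "cy" (pixels), "world_from_camera" (4x4, takes a point from camera to world coordinates). Camera axes: x right, y down, z forward; pixel columns grow to the right and rows downward; lengths in m; the calibration is good to about 2 mm. A picture is of the moment at which its call begins. calibration takes no time and is no camera call.
- job_done(): hands the job in; it is judged then, once.
Trained networks look in the newest picture that a camera, given by its name, has taken for a name from the list of things; names that differ only in an ending like _2 or _b are one class to them, and where a whole thing is asked for, a point or a joint stands for the part that bears it (a point fixed in the world has none). Each returns a list of dicts, best first, with "score" (0 to 1); they miss things now and then, are a little off and sometimes report something else, mostly with a low value. They report only what shows in the picture. A call takes as long as a camera call.
- spot_in(name, camera): "at" ([x, y, z] in m, in the coordinates of the camera as it stood for that picture, good to about 4 mm: the middle of the surface that is visible of it).
- outline_of(name, camera): "pixels" (400x640 bool, what is visible of it).
- place_of(name, camera): "at" ([x, y, z] in m, in the coordinates of the camera as it stood for that picture, good to about 4 mm: a listed point, or the origin of a listed thing).
The state is a dict: "time_s": time; "q": joint angles; "joint_vel": joint speeds; "tau": joint torques, N m; "ee_pos": TCP position; "orientation": TCP orientation; "force": force on the tool from outside, world axes, zero at the start; "torque": the same for the moment, N m; "grip_width": finger opening in m; "grasp_force": force on a finger pad.
Only numpy, scipy, OpenCV 4.12 (cv2) and the standard library are available. Lean on these libraries where they do the work, as an engineer would, in place of code of your own. Each camera call takes 0.05 s, during which the arm holds its last target. There are 200 camera calls.

TASK

On the cable-harness tester, push the protruding tab of the selector with a fingertip and step it round until it clicks into the position with the green mark; do not pinch or grip the tab. Only then press the red test button fully down, and finish the program while still holding it down with the selector on green. Leave the plugs and the other loose things on the tester and the bench where they are.

Things in the scene. Friction and masses are not known exactly. Their poses are not given: they have to be found in the camera images.
- tester: Cable-harness tester: grey case, rubber corners, 240 (x) x 280 (y) x 90 tall, screwed to the bench. Origin: centre of its underside; x points away from the operator, y left, z up. Its flat charcoal top panel (90 up) carries the cream selector (axis x -20, y 45), the red button (x -55, y -80), a display (x 29 to 91, y -117 to -37, 3 proud) and 3 sockets (x -88, y -20 to 30, 4 proud).
- selector (a joint): Selector angle in rad: 0 with its pointer along the tester's +x, growing anticlockwise from above, stops at +-1.43. It clicks into six positions: +-0.262 (off ring and battery bar), +-0.785 and +-1.309 (channels with coloured marks). About 0.13 N m (3 N at the end of the tab) pushes it to the next one: past half way it snaps on by itself, let go before half way it springs back.
- selector_axis (a point): Point on the selector's axis at panel height. Round it is a cream cone, 68 across at the foot, 19 tall.
- selector_tab (a point): Point on the pointer tab, 48 from the axis, 12 above the panel. The tab is an upright bar, black line on top, reaching to 50 from the axis, 12 thick between its pushing faces (+y side selector_c2, -y side selector_c3: 18 to 48 from the axis, 4 to 20 above the panel); its ridge is 24 above the panel. Site x runs outward, y is the way it moves as the joint value grows.
- selector_pointer (a point): Point in the pointer's line, 66 from the axis, 3 above the panel: it lies over a mark when the selector is set exactly to it.
- test_button (a joint): Travel in m of the test button: 0 up, 0.006 fully down. It springs back when let go; it takes about 1.5 N to start it moving and 5 N to hold it fully down.
- test_button_top (a point): Centre of the top of the red test button: a round cap, 28 across, its top 16 above the panel when up, in a black collar 44 across and 6 above the panel. It is pressed straight down.
- mark_green: Round green colour marker, 20 across, 3 proud of the panel, set in the ring 66 from the selector's axis at one of the four outer positions (which colour is where differs from job to job); origin at the centre of its underside.
- mark_blue: Round blue colour marker, 20 across, 3 proud of the panel, set in the ring 66 from the selector's axis at one of the four outer positions (which colour is where differs from job to job); origin at the centre of its underside.
- mark_yellow: Round yellow colour marker, 20 across, 3 proud of the panel, set in the ring 66 from the selector's axis at one of the four outer positions (which colour is where differs from job to job); origin at the centre of its underside.
- mark_white: Round white colour marker, 20 across, 3 proud of the panel, set in the ring 66 from the selector's axis at one of the four outer positions (which colour is where differs from job to job); origin at the centre of its underside.
- plug_panel: Aluminium circular plug, 40 tall and 35 across, standing loose on the front left of the tester's panel; origin at the centre of its underside.
- plug_bench: Aluminium circular plug, 52 tall and 45 across, loose on the bench to the left of the tester; origin at the centre of its underside.
- driver: Screwdriver, 170 long, lying loose to the right of the tester; origin at the underside of its middle.
- spool: Orange spool of solder, 64 across and 50 tall, standing on the left; origin at the centre of its underside.
- flux_jar: Amber jar, 54 across and 60 tall, on the right; origin at the centre of its underside.
- contact_cup: Open blue plastic cup, 70 across and 50 tall, on the left; origin at the centre of its underside.
- glasses: Clear safety glasses with blue temples, 140 wide, 125 deep, 47 tall, on the right; origin on the bench under the lenses.

How it is judged:
By the outcome, as a careful person would: the job done as asked, in the order asked, and still so for the second after the job is handed in, while the arm keeps its last pose, push and grip.
It also fails if it takes over 42 s, if anything falls off the work surface, if the arm or the gripper's body presses on something with over 40 N, if the wrist force passes 120 N, or if a joint passes its speed limit or range.

## Working session

There is one attempt and no reset: what is moved stays moved. The work goes in short steps, Python scripts to look and compute and a tool call to move; the robot and the scene stay as the last step left them, time stands still between calls to the robot, and variables do not carry over. Pictures are saved under pics/ and viewed, at most 13 in all, crops included, and the job is handed in when it is done.

Besides the shell and the picture viewer there is one more tool, called as name(argument=value, ...), one argument or row to a line, values as JSON. play_rows: Moves the arm, as the interface text tells. Its arguments: {"type":"object","properties":{"moves":{"type":"array"},"grip_force":{"type":"number"}},"required":["moves"]}

```bash
mkdir -p pics
cat > h.py <<'E'
from bench import *
import numpy as np, cv2
def w(cam,p):
    return (np.array(calibration(cam)["world_from_camera"])@np.r_[p,1])[:3]
def proj(cam,P):
    c=calibration(cam);p=np.linalg.inv(np.array(c["world_from_camera"]))@np.r_[P,1]
    return c["fx"]*p[0]/p[2]+c["cx"],c["fy"]*p[1]/p[2]+c["cy"]
def save(cam,fn):
    cv2.imwrite(fn,cv2.cvtColor(get_image(cam),cv2.COLOR_RGB2BGR))
E
python3 - <<'E'
from h import *
for c in("top","side"):
    save(c,f"pics/{c}0.png")
    for n in("tester","selector_axis","selector_tab","selector_pointer","test_button_top","mark_green","mark_blue","mark_yellow","mark_white","plug_panel"):
        r=place_of(n,c)
        for d in r[:1]: print(c,n,round(d["score"],2),w(c,d["at"]).round(4))
s=sense();print(s["time_s"],s["ee_pos"],s["orientation"],s["grip_width"])
E
```

```text
top tester 0.79 [ 0.6024 -0.0196 -0.0039]
top selector_axis 0.86 [0.6021 0.0326 0.0863]
top selector_tab 0.62 [0.6461 0.0229 0.0963]
top selector_pointer 0.61 [0.6633 0.0255 0.0899]
top test_button_top 0.43 [ 0.5275 -0.0802  0.1074]
top mark_green 0.47 [ 0.4761  0.4242 -0.0012]
top mark_blue 0.63 [ 0.3508 -0.3646 -0.0008]
top mark_yellow 0.49 [0.6586 0.062  0.0898]
top mark_white 0.47 [ 0.5945 -0.0371  0.0928]
top plug_panel 0.72 [0.5505 0.0936 0.0885]
side tester 0.59 [ 0.6042 -0.0204  0.0012]
side selector_axis 0.68 [0.5997 0.0288 0.0974]
side selector_tab 0.62 [0.6471 0.0307 0.0993]
side selector_pointer 0.63 [7.028e-01 1.641e-01 4.000e-04]
side test_button_top 0.48 [ 0.5302 -0.0772  0.1089]
side mark_blue 0.55 [ 0.6062 -0.0233  0.0011]
side mark_white 0.39 [ 0.598  -0.0356  0.0869]
side plug_panel 0.41 [0.5504 0.0931 0.0922]
1.1 [0.21650062 0.58629293 0.20557907] [-5.52840097e-01 -3.09248509e+00  6.30523028e-05] 0.08572418392563373
```

View pics/top0.png

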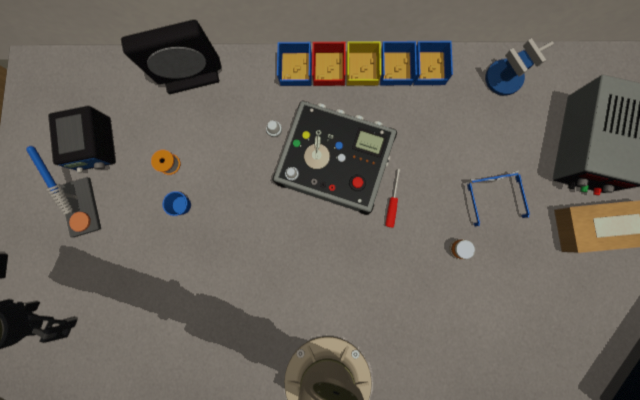

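View pics/side0.png

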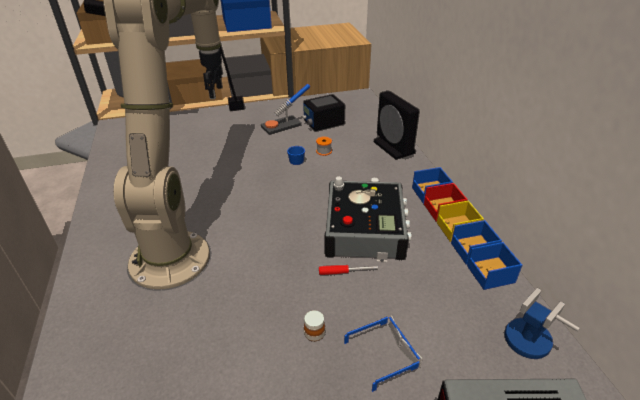

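Top view: tester at (335,157), turned about −17°. Green (297,143) is the outermost mark on the left, with yellow at (306,135), blue at (338,146) and white at (341,158). The pointer points up at about (319,135). The side view agrees. I'll refine this with a crop and colour blobs.

Run:
```python
from h import *
from scipy.optimize import least_squares
im=cv2.imread("pics/top0.png")
hsv=cv2.cvtColor(im,cv2.COLOR_BGR2HSV)
cr=np.zeros(im.shape[:2],bool);cr[100:214,272:400]=1
def blob(lo,hi,box,):
    m=(cv2.inRange(hsv,lo,hi)>0); k=np.zeros_like(m);x0,x1,y0,y1=box;k[y0:y1,x0:x1]=1
    y,x=np.nonzero(m&k);return x.mean(),y.mean(),len(x)
B={"g":blob((45,90,50),(85,255,255),(288,306,134,152)),"y":blob((18,120,120),(35,255,255),(298,314,128,142)),
"b":blob((95,120,80),(125,255,255),(331,346,139,153)),"w":blob((0,0,170),(180,60,255),(335,348,152,164)),"r":blob((0,150,80),(8,255,255),(348,368,173,192))}
print(B)
P={"g":1.309,"y":.785,"b":-.785,"w":-1.309}
def model(v):
    x,y,t=v;c,s=np.cos(t),np.sin(t);f=lambda a,b,z:np.array([x+c*a-s*b,y+s*a+c*b,z])
    return f
def res(v):
    f=model(v);o=[]
    for k,a in P.items(): o+=list(np.subtract(proj("top",f(-.02+.066*np.cos(a),.045+.066*np.sin(a),.093)),B[k][:2]))
    o+=list(np.subtract(proj("top",f(-.055,-.08,.104)),B["r"][:2]))
    return o
r=least_squares(res,[.602,-.02,-.3]);print(r.x,np.round(r.fun,1))
f=model(r.x);print("axis",f(-.02,.045,.09),"btn",f(-.055,-.08,.106))
for a in(-.262,.262,.785):
    print(a,proj("top",f(-.02+.05*np.cos(a),.045+.05*np.sin(a),.114)),proj("top",f(-.02+.02*np.cos(a),.045+.02*np.sin(a),.114)))
cv2.imwrite("pics/crop.png",cv2.resize(im[95:215,265:405],None,fx=5,fy=5,interpolation=cv2.INTER_CUBIC))
```

```text
{'g': (np.float64(296.1607142857143), np.float64(142.76785714285714), 56), 'y': (np.float64(305.69767441860466), np.float64(134.58139534883722), 43), 'b': (np.float64(338.63461538461536), np.float64(145.15384615384616), 52), 'w': (np.float64(341.2307692307692), np.float64(157.30769230769232), 26), 'r': (np.float64(357.5), np.float64(182.0), 104)}
[ 0.60319239 -0.01909124 -0.31910342] [ 0.   0.1  0.   0.  -0.  -0.1  0.  -0.  -0.   0. ]
axis [0.59831924 0.02991134 0.09      ] btn [ 0.52587172 -0.07779826  0.106     ]
-0.262 (np.float64(326.77263283051036), np.float64(138.50743686889354)) (np.float64(320.46264573842217), np.float64(147.8176209680526))
0.262 (np.float64(317.4431058798483), np.float64(135.535997560627)) (np.float64(316.7200970852948), np.float64(146.61786092432789))
0.785 (np.float64(307.8235944967323), np.float64(137.4979173339407)) (np.float64(312.85693736272543), np.float64(147.4061494466643))
```

View pics/crop.png

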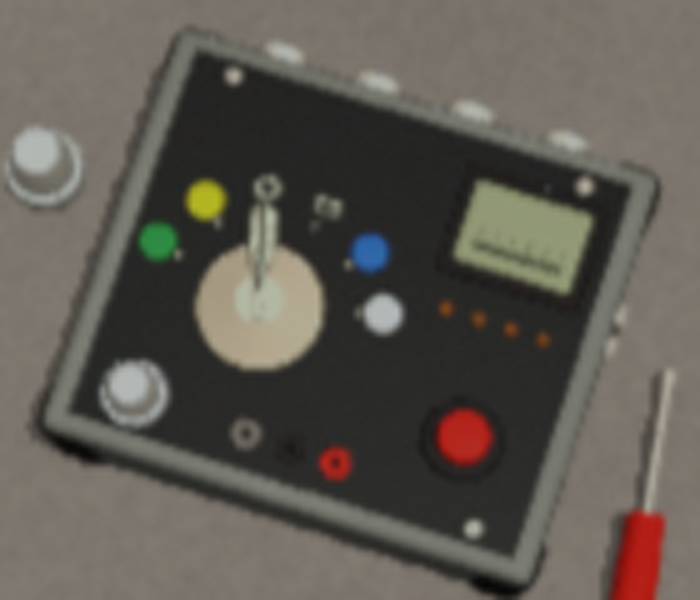

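Very close fit (0.1 px residual): tester yaw is −0.319 rad, the selector is on +0.262 (off ring), and green is at +1.309, two steps anticlockwise. I'll push with the shut fingers edge-on, so tool x is tangential.

```bash
cat >> h.py <<'E'
from scipy.spatial.transform import Rotation as R
AX=np.array([.5983,.0299])
def tgt(a,d,r=.052,z=.100):  # selector angle a, gap of tool centre behind tab centre line d
    p=a-.319;e=np.array([np.cos(p),np.sin(p)]);t=np.array([-e[1],e[0]])
    return np.r_[AX+r*e-d*t,z],p
def row(pos,yawy,base=None):
    s=sense();R0=R.from_rotvec(s["orientation"])
    # tool y along yaw angle, z down, x = y+90deg
    y=[np.cos(yawy),np.sin(yawy),0];x=[-y[1],y[0],0]
    T=R.from_matrix(np.c_[x,y,[0,0,-1]])
    print(R0.inv().apply(pos-s["ee_pos"]).round(4),((R0.inv()*T).as_rotvec()/(np.pi/4)).round(3))
E
python3 - <<'E'
from h import *
p,a=tgt(.262,.029,z=.18);row(p,a)
E
```

```text
[-0.6091 -0.4022  0.0256] [-0.    -0.     1.622]
```

play_rows(
  moves=[
    {"hand":1,"offset":[-0.3,-0.2,0],"delta_rot":[0,0,0.81]},
    {"hand":1,"offset":[-0.3,-0.2,0],"delta_rot":[0,0,0.81]},
    {"hand":1,"offset":[-0.3,-0.2,0],"delta_rot":[0,0,0.81]},
    {"hand":1,"offset":[-0.3,-0.2,0],"delta_rot":[0,0,0.81]},
    {"hand":1,"offset":[-0.3,-0.2,0],"delta_rot":[0,0,0.81]},
    {"hand":1,"offset":[-0.3,-0.2,0],"delta_rot":[0,0,0.81]},
    {"hand":1,"offset":[-0.3,-0.2,0],"delta_rot":[0,0,0.81]},
  ],
  grip_force=40,
)

```text
time_s: 1.98
ee_pos: [0.4316, 0.2904, 0.2061]
orientation: [1.503, 2.757, 0.0]
force: [0.1, -0.0, 0.3]
grip_width: 0.0002
grasp_force: 0.0
```

Run:
```python
from h import *
p,a=tgt(.262,.029,z=.15);row(p,a)
```

```text
[-0.3632  0.0239  0.0566] [0.002 0.001 0.802]
```

play_rows(
  moves=[
    {"hand":1,"offset":[-0.363,0.024,0.03],"delta_rot":[0,0,0.8]},
    {"hand":1,"offset":[-0.363,0.024,0.03],"delta_rot":[0,0,0.8]},
    {"hand":1,"offset":[-0.363,0.024,0.03],"delta_rot":[0,0,0.8]},
    {"hand":1,"offset":[-0.363,0.024,0.03],"delta_rot":[0,0,0.8]},
    {"hand":1,"offset":[-0.363,0.024,0.03],"delta_rot":[0,0,0.8]},
    {"hand":1,"offset":[-0.363,0.024,0.03],"delta_rot":[0,0,0.8]},
    {"hand":1,"offset":[-0.363,0.024,0.057],"delta_rot":[0,0,0.8]},
    {"hand":1,"offset":[-0.363,0.024,0.057],"delta_rot":[0,0,0.8]},
  ],
)

```text
time_s: 2.98
ee_pos: [0.6465, 0.0055, 0.1459]
orientation: [-2.27, -2.166, 0.005]
force: [-0.8, 0.6, 0.8]
grip_width: 0.0002
grasp_force: 0.0
```

Run:
```python
from h import *
save("top","pics/t1.png")
im=cv2.imread("pics/t1.png");save("side","pics/s1.png");b=cv2.imread("pics/s1.png")
cv2.imwrite("pics/c1.png",np.hstack([cv2.resize(im[85:215,265:395],(400,400),interpolation=2),cv2.resize(b[130:260,300:430],(400,400),interpolation=2)]))
p,a=tgt(.262,.029,z=.100);row(p,a)
for t in(.262,.4,.55,.7,.8,.9,1.0,1.1,1.2):
  p,a=tgt(t,.017,z=.1);print(t);row(p,a)
```

```text
[-0.0084  0.0012  0.0489] [-0.001 -0.001  0.015]
0.262
[0.0036 0.0013 0.0489] [-0.001 -0.001  0.015]
0.4
[0.0109 0.0033 0.0489] [-0.001 -0.001 -0.161]
0.55
[0.0191 0.0042 0.0489] [-0.001 -0.001 -0.352]
0.7
[0.0273 0.0039 0.0489] [-0.001 -0.001 -0.543]
0.8
[0.0327 0.0031 0.0489] [-0.    -0.001 -0.67 ]
0.9
[0.038  0.0016 0.0489] [-0.    -0.001 -0.797]
1.0
[ 0.0431 -0.0003  0.0489] [-0.    -0.001 -0.925]
1.1
[ 0.048  -0.0027  0.0489] [-0.000e+00 -1.000e-03 -1.052e+00]
1.2
[ 0.0526 -0.0056  0.0489] [-0.000e+00 -1.000e-03 -1.179e+00]
```

View pics/c1.png

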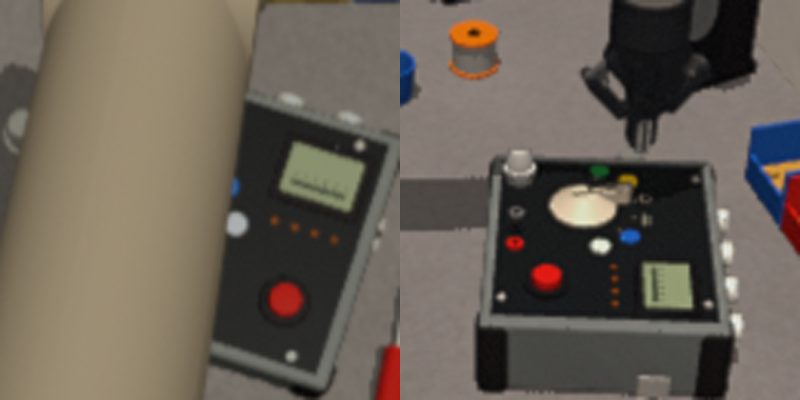

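The top view is hidden by the arm. The side crop shows the fingers just above and behind the tab, still settling. I'll lower straight down.

play_rows(
  moves=[
    {"hand":1,"offset":[-0.003,0,0],"delta_rot":[0,0,0]},
    {"hand":1,"offset":[-0.003,0,0],"delta_rot":[0,0,0]},
    {"hand":1,"offset":[-0.003,0,0.025],"delta_rot":[0,0,0]},
    {"hand":1,"offset":[-0.003,0,0.05],"delta_rot":[0,0,0]},
    {"hand":1,"offset":[-0.003,0,0.05],"delta_rot":[0,0,0]},
    {"hand":1,"offset":[-0.003,0,0.05],"delta_rot":[0,0,0]},
    {"hand":1,"offset":[-0.003,0,0.05],"delta_rot":[0,0,0]},
  ],
)

```text
time_s: 3.95
ee_pos: [0.6486, 0.0014, 0.1001]
orientation: [2.272, 2.167, 0.003]
force: [0.4, 1.0, -0.4]
grip_width: 0.0003
grasp_force: 0.0
```

Run:
```python
from h import *
for t in(.262,.4,.5,.6,.7,.8,.9,1.0,1.1):
  p,a=tgt(t,.017,z=.1);print(t);row(p,a)
save("side","pics/s1.png");b=cv2.imread("pics/s1.png")
cv2.imwrite("pics/c2.png",cv2.resize(b[150:240,310:420],None,fx=6,fy=6,interpolation=2))
```

```text
0.262
[0.0086 0.0002 0.0002] [ 0.003 -0.     0.012]
0.4
[0.0159 0.0021 0.0002] [ 0.003 -0.    -0.164]
0.5
[0.0213 0.0029 0.0002] [ 0.003  0.    -0.291]
0.6
[0.0267 0.0031 0.0002] [ 0.003  0.    -0.418]
0.7
[0.0322 0.0027 0.0002] [ 0.003  0.    -0.545]
0.8
[0.0376 0.0018 0.0002] [ 0.003  0.    -0.673]
0.9
[0.0429 0.0004 0.0002] [ 0.003  0.001 -0.8  ]
1.0
[ 0.048  -0.0015  0.0002] [ 0.003  0.001 -0.927]
1.1
[ 0.0529 -0.004   0.0002] [ 3.000e-03  1.000e-03 -1.055e+00]
```

View pics/c2.png

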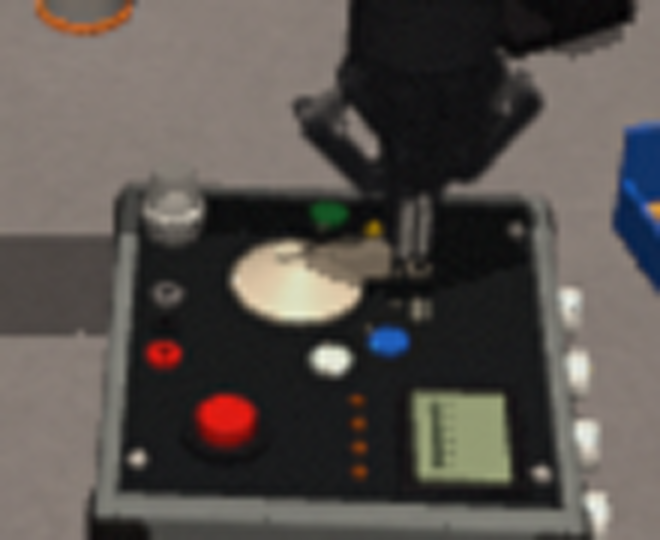

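Fingertips are at about (415,265), only just overlapping the tab's end at (393,262), and narrower than I assumed. I'll run the push at a smaller radius of 43 mm.

Run:
```python
from h import *
for t,d in((.262,.03),(.262,.017),(.4,.017),(.5,.017),(.6,.017),(.7,.017),(.8,.017),(.9,.017),(1.0,.017)):
  p,a=tgt(t,d,r=.043,z=.1);print(t);row(p,a)
```

```text
0.262
[-0.0043 -0.0088 -0.0001] [ 0.003 -0.     0.012]
0.262
[ 0.0087 -0.0087 -0.0001] [ 0.003 -0.     0.012]
0.4
[ 0.0147 -0.0067 -0.0001] [ 0.003 -0.    -0.164]
0.5
[ 0.0192 -0.0058 -0.0001] [ 0.003 -0.    -0.291]
0.6
[ 0.0238 -0.0053 -0.0001] [ 0.003  0.    -0.418]
0.7
[ 0.0285 -0.0053 -0.0001] [ 0.003  0.    -0.546]
0.8
[ 0.0331 -0.0058 -0.0001] [ 0.003  0.    -0.673]
0.9
[ 0.0376 -0.0067 -0.0001] [ 0.003  0.001 -0.8  ]
1.0
[ 0.042  -0.0081 -0.0001] [ 0.003  0.001 -0.927]
```

play_rows(
  moves=[
    {"hand":1,"offset":[-0.004,-0.009,0],"delta_rot":[0,0,0]},
    {"hand":1,"offset":[-0.004,-0.009,0],"delta_rot":[0,0,0]},
    {"hand":1,"offset":[0.003,-0.009,0],"delta_rot":[0,0,0]},
    {"hand":1,"offset":[0.009,-0.009,0],"delta_rot":[0,0,0]},
    {"hand":1,"offset":[0.012,-0.008,0],"delta_rot":[0,0,-0.08]},
    {"hand":1,"offset":[0.015,-0.007,0],"delta_rot":[0,0,-0.16]},
    {"hand":1,"offset":[0.019,-0.006,0],"delta_rot":[0,0,-0.29]},
    {"hand":1,"offset":[0.024,-0.005,0],"delta_rot":[0,0,-0.42]},
    {"hand":1,"offset":[0.028,-0.005,0],"delta_rot":[0,0,-0.55]},
    {"hand":1,"offset":[0.028,-0.005,0],"delta_rot":[0,0,-0.55]},
    {"hand":1,"offset":[0.028,-0.005,0],"delta_rot":[0,0,-0.55]},
  ],
)

```text
time_s: 5.38
ee_pos: [0.6441, 0.0298, 0.0985]
orientation: [-1.759, -2.603, 0.0]
force: [0.4, -0.9, 0.4]
grip_width: -0.0001
grasp_force: 0.0
```

Run:
```python
from h import *
for t in(.7,.8,.9,1.0,1.1,1.2):
  p,a=tgt(t,.017,r=.043,z=.1);print(t);row(p,a)
p,a=tgt(1.1,.04,r=.043,z=.1);row(p,a)
save("side","pics/s3.png");b=cv2.imread("pics/s3.png")
cv2.imwrite("pics/c3.png",cv2.resize(b[150:240,310:420],None,fx=6,fy=6,interpolation=2))
for d in place_of("selector_tab","side"):
  q=w("side",d["at"]);print(d["score"],q,np.arctan2(*(q[:2]-AX)[::-1])+.319)
```

```text
0.7
[ 0.0002  0.0006 -0.0015] [-0.     0.     0.002]
0.8
[ 0.0045  0.0021 -0.0015] [-0.    -0.    -0.126]
0.9
[ 0.009   0.0031 -0.0015] [-0.    -0.    -0.253]
1.0
[ 0.0136  0.0037 -0.0015] [-0.   -0.   -0.38]
1.1
[ 0.0182  0.0038 -0.0015] [-0.    -0.    -0.507]
1.2
[ 0.0228  0.0035 -0.0015] [-0.    -0.    -0.635]
[-0.003   0.0127 -0.0015] [-0.    -0.    -0.507]
0.8 [0.64709806 0.02884621 0.10006348] 0.2974083403562478
```

View pics/c3.png

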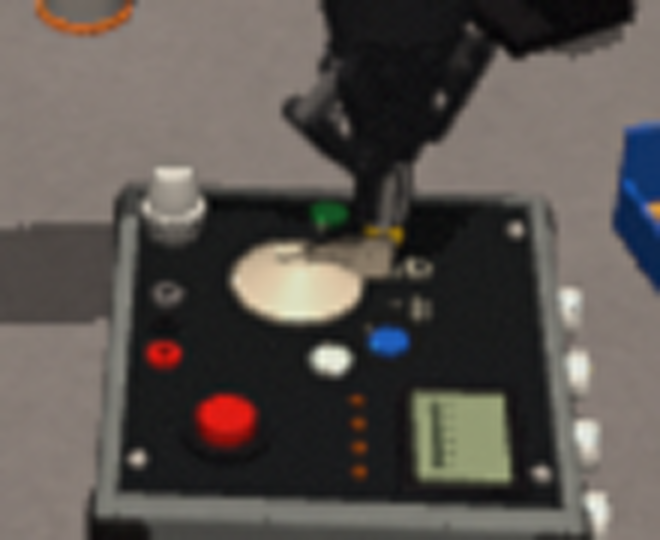

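Run:
```python
from h import *
def c(P): u=proj("side",P); return (round((u[0]-310)*6),round((u[1]-150)*6))
print("tcp c2",c([.6486,.0014,.1001]),"c3",c([.6441,.0298,.0985]))
print("axis",c([*AX,.109]),"btn",c([.5259,-.0778,.106]),"green",c(tgt(1.309,0,.066,.093)[0]),"blue",c(tgt(-.785,0,.066,.093)[0]))
for t in(.262,.524,.785): print(t,"tabend top",c(tgt(t,0,.05,.114)[0]),"bot",c(tgt(t,0,.05,.094)[0]))
s=sense();print(s["ee_pos"],s["q"],s["force"])
```

```text
tcp c2 (399, 287) c3 (373, 259)
axis (291, 257) btn (218, 412) green (322, 211) blue (381, 339)
0.262 tabend top (384, 237) bot (381, 268)
0.524 tabend top (374, 224) bot (372, 254)
0.785 tabend top (358, 212) bot (356, 242)
[0.64405428 0.02951426 0.09852251] [-0.40534103  0.51912872  0.44179106  1.47274175 -0.2292317   1.20123419
  0.45134703] [ 0.41128196  1.29360565 -0.96326722]
```

Run:
```python
from h import *
o=[]
for f,P in(("pics/s1.png",[.6486,.0014,.1001]),("pics/s3.png",[.6441,.0298,.0985])):
    b=cv2.imread(f)[175:215,350:390]
    b=(255*(b/255.)**.45).astype(np.uint8)
    o.append(cv2.resize(b,(400,400),interpolation=cv2.INTER_CUBIC))
    u=proj("side",P);print((u[0]-350)*10,(u[1]-175)*10)
cv2.imwrite("pics/g.png",np.hstack(o))
print(proj("side",[.6465,.0055,.1459]))
```

```text
265.6919223861439 228.4616179715124
221.41853363833832 182.05367218072354
(np.float64(376.4749642554283), np.float64(185.3173846410922))
```

View pics/g.png

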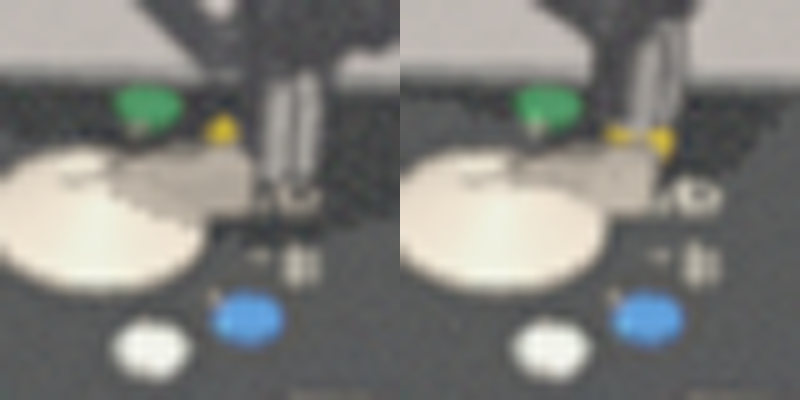

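Gamma view: the fingertips end at about (285,185) on the left and (650,130) on the right. That is 4–5 px above the projected TCP, and the tab hasn't moved. So the visible tip stands about 15–19 mm higher than the TCP reading, and it passed over the tab. I'll go back to the −y side and feel for the panel.

Run:
```python
from h import *
p,a=tgt(.262,.034,r=.043,z=.1);row(p,a);s=sense();print(s["grip_width"],s["force"])
```

```text
[-0.0316 -0.0179 -0.0015] [-0.    0.    0.56]
0.0003107803951542305 [ 0.41128196  1.29360565 -0.96326722]
```

play_rows(
  moves=[
    {"hand":1,"offset":[0,0,-0.03],"delta_rot":[0,0,0]},
    {"hand":1,"offset":[0,0,-0.03],"delta_rot":[0,0,0]},
    {"hand":1,"offset":[-0.032,-0.018,-0.03],"delta_rot":[0,0,0.56]},
    {"hand":1,"offset":[-0.032,-0.018,-0.03],"delta_rot":[0,0,0.56]},
    {"hand":1,"offset":[-0.032,-0.018,-0.03],"delta_rot":[0,0,0.56]},
    {"hand":1,"offset":[-0.032,-0.018,-0.005],"delta_rot":[0,0,0.56]},
    {"hand":1,"offset":[-0.032,-0.018,0.0],"delta_rot":[0,0,0.56]},
    {"hand":1,"offset":[-0.032,-0.018,0.002],"delta_rot":[0,0,0.56]},
    {"hand":1,"offset":[-0.032,-0.018,0.004],"delta_rot":[0,0,0.56]},
    {"hand":1,"offset":[-0.032,-0.018,0.004],"delta_rot":[0,0,0.56]},
  ],
)

```text
time_s: 6.72
ee_pos: [0.6397, -0.0068, 0.095]
orientation: [2.282, 2.159, 0.001]
force: [-0.2, 0.3, -0.5]
grip_width: 0.0002
grasp_force: 0.0
```

play_rows(
  moves=[
    {"hand":1,"offset":[0,0,0.002],"delta_rot":[0,0,0]},
    {"hand":1,"offset":[0,0,0.003],"delta_rot":[0,0,0]},
    {"hand":1,"offset":[0,0,0.003],"delta_rot":[0,0,0]},
  ],
)

```text
time_s: 7.1
ee_pos: [0.6393, -0.0068, 0.0915]
orientation: [-2.282, -2.159, 0.0]
force: [-0.8, 0.2, 0.3]
grip_width: -0.0003
grasp_force: 0.0
```

play_rows(
  moves=[
    {"hand":1,"offset":[0,0,0.0015],"delta_rot":[0,0,0]},
    {"hand":1,"offset":[0,0,0.003],"delta_rot":[0,0,0]},
    {"hand":1,"offset":[0,0,0.004],"delta_rot":[0,0,0]},
    {"hand":1,"offset":[0,0,0.004],"delta_rot":[0,0,0]},
  ],
)

```text
time_s: 7.6
ee_pos: [0.6393, -0.0067, 0.0874]
orientation: [-2.282, -2.159, 0.0]
force: [0.5, 0.2, 0.2]
grip_width: -0.0
grasp_force: 0.0
```

Run:
```python
from h import *
s=sense();print(s["force"])
save("side","pics/s4.png");save("top","pics/t4.png")
b=cv2.imread("pics/s4.png")[160:220,345:405]
b=(255*(b/255.)**.45).astype(np.uint8)
cv2.imwrite("pics/g4.png",cv2.resize(b,(600,600),interpolation=cv2.INTER_CUBIC))
u=proj("side",s["ee_pos"]);print((u[0]-345)*10,(u[1]-160)*10)
```

```text
[0.52168385 0.16718196 0.19152473]
293.7618129093005 430.63336337805254
```

View pics/g4.png

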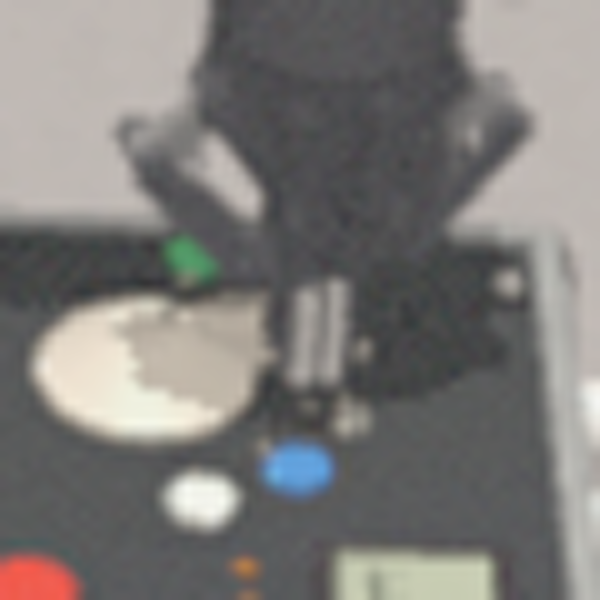

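The finger is now in front of the tab, with its tip at (318,388), against a projected (302,433). The TCP reading is already below panel height with no contact, so the tip really is higher. I'll keep feeling downwards.

play_rows(
  moves=[
    {"hand":1,"offset":[0,0,0.002],"delta_rot":[0,0,0]},
    {"hand":1,"offset":[0,0,0.004],"delta_rot":[0,0,0]},
    {"hand":1,"offset":[0,0,0.005],"delta_rot":[0,0,0]},
    {"hand":1,"offset":[0,0,0.005],"delta_rot":[0,0,0]},
  ],
)

```text
time_s: 8.2
ee_pos: [0.6393, -0.0067, 0.0824]
orientation: [-2.282, -2.159, 0.0]
force: [0.6, 0.5, 0.7]
grip_width: 0.0
grasp_force: 0.0
```

play_rows(
  moves=[
    {"hand":1,"offset":[0,0,0.001],"delta_rot":[0,0,0]},
    {"hand":1,"offset":[0,0,0.002],"delta_rot":[0,0,0]},
    {"hand":1,"offset":[0,0,0.003],"delta_rot":[0,0,0]},
    {"hand":1,"offset":[0,0,0.003],"delta_rot":[0,0,0]},
  ],
)

```text
time_s: 8.7
ee_pos: [0.6393, -0.0067, 0.0795]
orientation: [-2.282, -2.159, 0.0]
force: [0.5, 0.7, 0.2]
grip_width: 0.0002
grasp_force: 0.0
```

play_rows(
  moves=[
    {"hand":1,"offset":[0,0,0.001],"delta_rot":[0,0,0]},
    {"hand":1,"offset":[0,0,0.002],"delta_rot":[0,0,0]},
    {"hand":1,"offset":[0,0,0.003],"delta_rot":[0,0,0]},
    {"hand":1,"offset":[0,0,0.003],"delta_rot":[0,0,0]},
  ],
)

```text
time_s: 9.2
ee_pos: [0.6393, -0.0068, 0.0765]
orientation: [-2.282, -2.159, 0.0]
force: [0.5, 0.4, 0.2]
grip_width: -0.0002
grasp_force: 0.0
```

play_rows(
  moves=[
    {"hand":1,"offset":[0,0,0.001],"delta_rot":[0,0,0]},
    {"hand":1,"offset":[0,0,0.002],"delta_rot":[0,0,0]},
    {"hand":1,"offset":[0,0,0.002],"delta_rot":[0,0,0]},
  ],
)

```text
time_s: 9.57
ee_pos: [0.6393, -0.0067, 0.0744]
orientation: [-2.282, -2.159, 0.0]
force: [0.3, -0.7, -0.2]
grip_width: -0.0
grasp_force: 0.0
```

Run:
```python
from h import *
for t,d in((.262,.03),(.262,.02),(.262,.015),(.4,.015),(.5,.015),(.6,.015),(.7,.015),(.8,.015),(.9,.015),(1,.015)):
  p,a=tgt(t,d,r=.042,z=.079);print(t);row(p,a)
```

```text
0.262
[ 0.0043 -0.001  -0.0046] [-0.     0.     0.002]
0.262
[ 0.0143 -0.001  -0.0046] [-0.     0.     0.002]
0.262
[ 0.0193 -0.001  -0.0046] [-0.     0.     0.002]
0.4
[ 0.0252  0.0007 -0.0046] [-0.     0.    -0.174]
0.5
[ 0.0296  0.0014 -0.0046] [-0.     0.    -0.301]
0.6
[ 0.034   0.0016 -0.0046] [-0.     0.    -0.428]
0.7
[ 0.0385  0.0014 -0.0046] [-0.    -0.    -0.555]
0.8
[ 0.0429  0.0008 -0.0046] [-0.    -0.    -0.683]
0.9
[ 0.0472 -0.0003 -0.0046] [-0.   -0.   -0.81]
1
[ 0.0514 -0.0018 -0.0046] [-0.    -0.    -0.937]
```

play_rows(
  moves=[
    {"hand":1,"offset":[0,0,-0.0045],"delta_rot":[0,0,0]},
    {"hand":1,"offset":[0.004,-0.001,-0.0045],"delta_rot":[0,0,0]},
    {"hand":1,"offset":[0.01,-0.001,-0.0045],"delta_rot":[0,0,0]},
    {"hand":1,"offset":[0.016,-0.001,-0.0045],"delta_rot":[0,0,0]},
    {"hand":1,"offset":[0.021,0,-0.0045],"delta_rot":[0,0,-0.05]},
    {"hand":1,"offset":[0.025,0.001,-0.0045],"delta_rot":[0,0,-0.17]},
    {"hand":1,"offset":[0.03,0.001,-0.0045],"delta_rot":[0,0,-0.3]},
    {"hand":1,"offset":[0.034,0.002,-0.0045],"delta_rot":[0,0,-0.43]},
  ],
)

```text
time_s: 10.58
ee_pos: [0.6434, 0.027, 0.079]
orientation: [1.881, 2.516, -0.0]
force: [-0.3, -0.3, 0.2]
grip_width: 0.0002
grasp_force: 0.1
```

Run:
```python
from h import *
save("side","pics/s5.png")
for d in place_of("selector_tab","side"):
  q=w("side",d["at"]);print(d["score"],q,np.arctan2(*(q[:2]-AX)[::-1])+.319)
for t,d in((.6,.015),(.7,.015),(.8,.015),(.9,.015),(1,.015),(1.1,.015),(1.2,.015)):
  p,a=tgt(t,d,r=.042,z=.079);print(t);row(p,a)
```

```text
0.5 [0.64484583 0.0462591  0.09945637] 0.6569768254448288
0.6
[-0.0007 -0.0008 -0.    ] [ 0.    -0.001  0.006]
0.7
[ 0.0036  0.0005 -0.    ] [ 0.    -0.001 -0.121]
0.8
[ 0.0079  0.0014 -0.    ] [ 0.    -0.001 -0.248]
0.9
[ 0.0124  0.0018 -0.    ] [ 0.    -0.001 -0.376]
1
[ 0.0168  0.0018 -0.    ] [ 0.    -0.001 -0.503]
1.1
[0.0213 0.0013 0.    ] [ 0.    -0.001 -0.63 ]
1.2
[0.0256 0.0005 0.    ] [ 0.    -0.001 -0.758]
```

It moved and snapped to the yellow step. Now the second step.

play_rows(
  moves=[
    {"hand":1,"offset":[0.004,0.0005,0],"delta_rot":[0,0,-0.12]},
    {"hand":1,"offset":[0.008,0.0015,0],"delta_rot":[0,0,-0.25]},
    {"hand":1,"offset":[0.0125,0.002,0],"delta_rot":[0,0,-0.38]},
    {"hand":1,"offset":[0.017,0.002,0],"delta_rot":[0,0,-0.5]},
    {"hand":1,"offset":[0.021,0.0015,0],"delta_rot":[0,0,-0.63]},
    {"hand":1,"offset":[0.0235,0.001,0],"delta_rot":[0,0,-0.7]},
    {"hand":1,"offset":[0.0235,0.001,0],"delta_rot":[0,0,-0.7]},
    {"hand":1,"offset":[0.0235,0.001,0],"delta_rot":[0,0,-0.7]},
  ],
)

```text
time_s: 11.68
ee_pos: [0.6377, 0.0498, 0.079]
orientation: [-1.137, -2.929, 0.0]
force: [-0.4, 0.7, -1.0]
grip_width: -0.0002
grasp_force: 0.0
```

Run:
```python
from h import *
save("side","pics/s6.png")
for d in place_of("selector_tab","side"):
  q=w("side",d["at"]);print(d["score"],q,np.arctan2(*(q[:2]-AX)[::-1])+.319)
print(sense()["force"])
o=[]
for f in("pics/s5.png","pics/s6.png"):
    b=cv2.imread(f)[170:230,340:400];b=(255*(b/255.)**.6).astype(np.uint8)
    o.append(cv2.resize(b,(400,400),interpolation=cv2.INTER_CUBIC))
cv2.imwrite("pics/g6.png",np.hstack(o))
```

```text
0.72 [5.94547585e-01 4.72641087e-01 5.08771493e-04] 1.8982715406524373
0.6 [0.62803969 0.07006902 0.1006274 ] 1.2524909393875368
[ 0.66553979  0.07770644 -0.0698406 ]
```

View pics/g6.png

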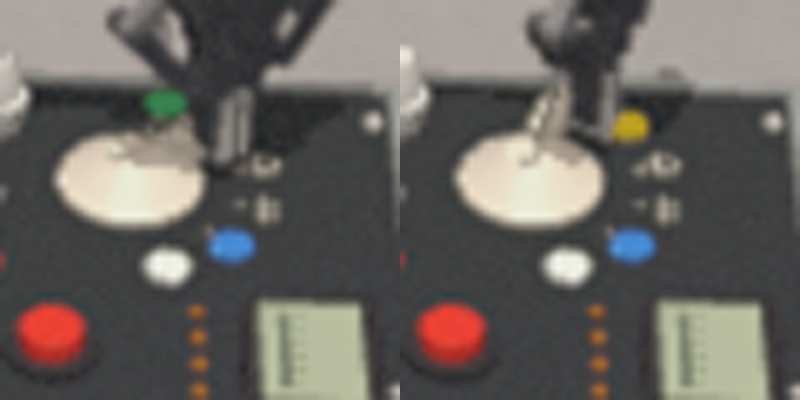

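The right-hand view shows the tab over the green mark, yellow (630,127) uncovered, and the force near zero. Next: back off, lift, and go over the button.

Run:
```python
from h import *
row(np.array([.5255,-.078,.13]),-.25)
```

```text
[-0.0033 -0.17   -0.0509] [-0.     0.     1.376]
```

play_rows(
  moves=[
    {"hand":1,"offset":[-0.008,0,0],"delta_rot":[0,0,0]},
    {"hand":1,"offset":[-0.01,0,-0.05],"delta_rot":[0,0,0]},
    {"hand":1,"offset":[-0.01,0,-0.051],"delta_rot":[0,0,0]},
    {"hand":1,"offset":[-0.003,-0.17,-0.051],"delta_rot":[0,0,0.5]},
    {"hand":1,"offset":[-0.003,-0.17,-0.051],"delta_rot":[0,0,0.5]},
    {"hand":1,"offset":[-0.003,-0.17,-0.051],"delta_rot":[0,0,0.5]},
    {"hand":1,"offset":[-0.003,-0.17,-0.051],"delta_rot":[0,0,0.5]},
    {"hand":1,"offset":[-0.003,-0.17,-0.051],"delta_rot":[0,0,0.5]},
    {"hand":1,"offset":[-0.003,-0.17,-0.03],"delta_rot":[0,0,0.5]},
    {"hand":1,"offset":[-0.003,-0.17,-0.03],"delta_rot":[0,0,0.5]},
  ],
)

```text
time_s: 13.02
ee_pos: [0.5251, -0.0764, 0.1076]
orientation: [-1.679, -2.652, 0.003]
force: [0.3, -0.4, 0.0]
grip_width: 0.0001
grasp_force: 0.0
```

Run:
```python
from h import *
save("side","pics/s7.png");save("top","pics/t7.png")
for c in("side","top"):
  for n in("selector_tab","selector_pointer"):
   for d in place_of(n,c):
    q=w(c,d["at"]);print(c,n,d["score"],q,np.arctan2(*(q[:2]-AX)[::-1])+.319)
s=sense();print(s["force"],s["ee_pos"]);row(np.array([.5255,-.078,.1]),-.25)
u=proj("side",s["ee_pos"]+[0,0,.017]);print(u)
b=cv2.imread("pics/s7.png")[160:230,325:395]
t=cv2.imread("pics/t7.png")[100:210,275:385]
o=[cv2.resize((255*(x/255.)**.6).astype(np.uint8),(400,400),interpolation=cv2.INTER_CUBIC) for x in(b,t)]
print((u[0]-325)*5.714,(u[1]-160)*5.714)
cv2.imwrite("pics/g7.png",np.hstack(o))
```

```text
side selector_pointer 0.45 [0.6386671  0.08595414 0.09435277] 1.2656779045360644
top selector_tab 0.74 [0.62093314 0.0671096  0.09786033] 1.3433247472265188
top selector_pointer 0.81 [0.63136128 0.08343687 0.09437261] 1.3365778339106378
top selector_pointer 0.71 [ 0.60246544 -0.01890534 -0.00437353] -1.166654607851622
[ 0.67677384 -0.07722648  0.93902162] [ 0.52599884 -0.07765997  0.10967169]
[-0.0001 -0.0006  0.0097] [0.001 0.    0.878]
(np.float64(346.5443797528304), np.float64(213.22603114383895))
123.10458590767304 304.1335419558958
```

View pics/g7.png

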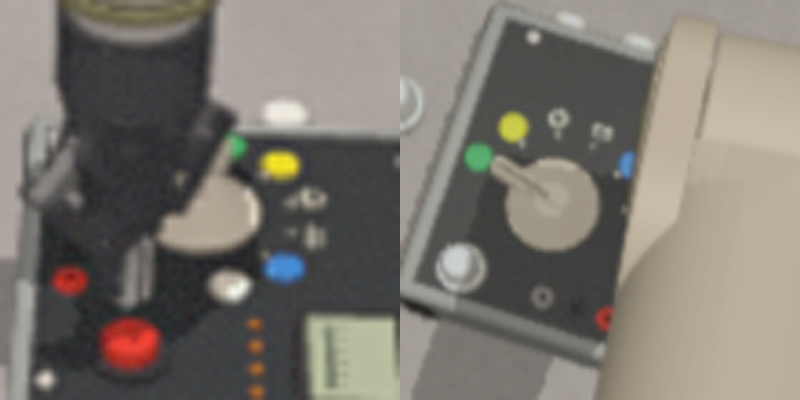

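Top view: pointer on green (478,157), with the panel plug still in place. Side view: the tip at (138,303) is above the button (130,345). I'll shift about 3 mm and press by feel.

play_rows(
  moves=[
    {"hand":1,"offset":[0.001,-0.003,0.01],"delta_rot":[0,0,0]},
    {"hand":1,"offset":[0.001,-0.003,0.018],"delta_rot":[0,0,0]},
    {"hand":1,"offset":[0.001,-0.003,0.021],"delta_rot":[0,0,0]},
    {"hand":1,"offset":[0.001,-0.003,0.023],"delta_rot":[0,0,0]},
    {"hand":1,"offset":[0.001,-0.003,0.023],"delta_rot":[0,0,0]},
  ],
)

```text
time_s: 13.95
ee_pos: [0.5223, -0.0782, 0.0861]
orientation: [-1.684, -2.652, 0.0]
force: [-0.3, 0.2, 0.4]
grip_width: -0.0001
grasp_force: 0.0
```

play_rows(
  moves=[
    {"hand":1,"offset":[0,0,0.0015],"delta_rot":[0,0,0]},
    {"hand":1,"offset":[0,0,0.002],"delta_rot":[0,0,0]},
    {"hand":1,"offset":[0,0,0.002],"delta_rot":[0,0,0]},
  ],
)

```text
time_s: 14.32
ee_pos: [0.5223, -0.0782, 0.0841]
orientation: [-1.684, -2.652, 0.0]
force: [0.1, 0.5, -0.1]
grip_width: 0.0001
grasp_force: 0.0
```

play_rows(
  moves=[
    {"hand":1,"offset":[0,0,0.0015],"delta_rot":[0,0,0]},
    {"hand":1,"offset":[0,0,0.003],"delta_rot":[0,0,0]},
    {"hand":1,"offset":[0,0,0.003],"delta_rot":[0,0,0]},
  ],
)

```text
time_s: 14.7
ee_pos: [0.5222, -0.0781, 0.0809]
orientation: [-1.684, -2.652, 0.0]
force: [0.9, 0.2, -0.1]
grip_width: 0.0005
grasp_force: 0.0
```

play_rows(
  moves=[
    {"hand":1,"offset":[0,0,0.0015],"delta_rot":[0,0,0]},
    {"hand":1,"offset":[0,0,0.003],"delta_rot":[0,0,0]},
    {"hand":1,"offset":[0,0,0.003],"delta_rot":[0,0,0]},
  ],
)

```text
time_s: 15.08
ee_pos: [0.5224, -0.0782, 0.0782]
orientation: [1.684, 2.652, 0.0]
force: [-1.1, 0.2, 3.6]
grip_width: 0.0
grasp_force: 1.3
```

play_rows(
  moves=[
    {"hand":1,"offset":[0,0,0.001],"delta_rot":[0,0,0]},
    {"hand":1,"offset":[0,0,0.002],"delta_rot":[0,0,0]},
    {"hand":1,"offset":[0,0,0.002],"delta_rot":[0,0,0]},
  ],
)

```text
time_s: 15.45
ee_pos: [0.5224, -0.0782, 0.0761]
orientation: [1.684, 2.652, 0.0]
force: [-1.0, -0.4, 4.4]
grip_width: 0.0003
grasp_force: 1.9
```

play_rows(
  moves=[
    {"hand":1,"offset":[0,0,0.001],"delta_rot":[0,0,0]},
    {"hand":1,"offset":[0,0,0.001],"delta_rot":[0,0,0]},
  ],
)

```text
time_s: 15.7
ee_pos: [0.5224, -0.0782, 0.0751]
orientation: [1.684, 2.652, -0.0]
force: [-1.8, 0.7, 3.8]
grip_width: -0.0003
grasp_force: 2.2
```

play_rows(
  moves=[
    {"hand":1,"offset":[0,0,0.001],"delta_rot":[0,0,0]},
    {"hand":1,"offset":[0,0,0.001],"delta_rot":[0,0,0]},
  ],
)

```text
time_s: 15.95
ee_pos: [0.5224, -0.0782, 0.0744]
orientation: [1.684, 2.652, 0.0]
force: [-1.5, 0.1, 6.5]
grip_width: -0.0002
grasp_force: 3.8
```

play_rows(
  moves=[
    {"hand":1,"offset":[0,0,0.001],"delta_rot":[0,0,0]},
    {"hand":1,"offset":[0,0,0.001],"delta_rot":[0,0,0]},
  ],
)

```text
time_s: 16.2
ee_pos: [0.5225, -0.0782, 0.0742]
orientation: [1.684, 2.652, 0.001]
force: [-6.2, 0.7, 15.7]
grip_width: -0.0002
grasp_force: 8.0
```

It bottomed out at about 0.0743 with a firm 16 N hold. A quick check of the selector and hold before handing in.

Run:
```python
from h import *
save("top","pics/t8.png");save("side","pics/s8.png")
for d in place_of("selector_pointer","top")[:1]:
    q=w("top",d["at"]);print(d["score"],np.arctan2(*(q[:2]-AX)[::-1])+.319)
s=sense();print(s["force"],s["ee_pos"],s["time_s"])
b=cv2.imread("pics/s8.png")[160:230,325:395]
t=cv2.imread("pics/t8.png")[100:210,275:385]
cv2.imwrite("pics/g8.png",np.hstack([cv2.resize((255*(x/255.)**.6).astype(np.uint8),(400,400),interpolation=cv2.INTER_CUBIC) for x in(b,t)]))
```

```text
0.59 1.2765274170605085
[-6.84217047  1.024579   16.17956981] [ 0.52245903 -0.07819709  0.07423673] 16.35
```

View pics/g8.png

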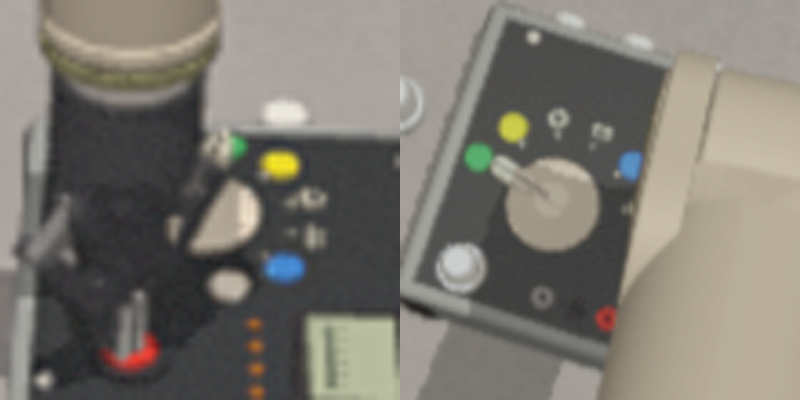

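The fingertip holds the red button at its stop (130,350), the pointer is on green (478,157), and the panel plug hasn't moved. Handing in.

```bash
python3 -c "
from bench import *
print(job_done())"
```

```text
the job is handed in; nothing more can be done
None
```

I pushed the selector tab two clicks round to the green mark, then pressed the red test button to its stop; I handed the job in at about 16 s, still holding the button at 16 N with the selector on green.

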